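# Show the flue tee's spigot to the bench camera in the swivel mirror

## Task

On the inspection jig, first turn the upright flue tee on its turntable until its side spigot points straight at the mirror's post. Then take the black grip on top of the sprung mirror and swing the mirror until the bench camera sees the open end of the spigot in the middle of it, and finish holding it there: the program ends with the gripper still on the grip, because the mirror springs back if let go. Do not shift the camera, and leave the screwdriver, the pipe offcut and the rivet tin where they are.

Things in the scene. Friction and masses are not known exactly. Their poses are not given: they have to be found in the camera images.
- jig: Fixed dark steel plate, 270 x 390 x 12 mm, lying on the bench; it carries the mirror post, the turntable and the camera arm, all with upright axes. Origin on the bench (z = 0), at the foot of the mirror's pivot axis; z up. The plate spans x -65 to 205 mm and y -200 to 190 mm from the origin. The turntable's axis is 150 mm from the origin, 50 degrees from the plate's x axis towards its +y (at x 96.4, y 114.9 mm).
- tee (a joint): Turn of the flue tee on its turntable (rad): 0 when the spigot points straight at the mirror's pivot axis, growing counter-clockwise seen from above. Free to turn +-2.5 with light friction (0.06 N m), stays where it is left. It starts somewhere between 0.5 and 1.3.
- tee_top (a point): Centre of the open top of the flue tee, on its turning axis, 145 mm above the bench; its x axis points along the spigot, z up. The tee is a bright upright sheet-metal pipe, 56 mm outside diameter, bore 50 mm, on a steel disc of 76 mm diameter (top of the disc 30 mm above the bench). Its sides are clear for gripping from 99 mm up to the top at 145 mm; the spigot is below that.
- spigot_mouth (a point): Centre of the open (dark) end of the spigot: a level side tube 24 mm in diameter (27 mm at its lip) whose mouth is 48 mm from the tee's axis and 85 mm above the bench. This is what the camera has to see.
- mirror_swing (a joint): Swing of the mirror about its upright post (rad): 0 where the spring holds it against its stop, growing counter-clockwise seen from above, up to 1.9. A weak spring (0.04 N m at 0, plus 0.10 N m per rad) takes it back to 0 when it is let go. At 0 the mirror's face looks 50 degrees from the jig's x axis towards its -y; the face turns by exactly this joint's angle.
- mirror: The sprung mirror with its grip: a flat upright plate 70 x 64 mm, reflecting on its +x side only; the reflecting face contains the pivot axis and spans 56 to 114 mm above the bench, centre 85 mm. Origin on the pivot axis, 54 mm above the bench; x axis = direction in which the face looks (its normal), y along the plate, z up.
- grip_mid (a point): Middle of the black grip on top of the mirror, on the pivot axis, 143 mm above the bench; same axes as the mirror. The grip is an upright bar that turns with the mirror, 14 mm thick (along x), 50 mm long (along y), 30 mm high (128 to 158 mm above the bench), on a short stem.
- camera_arm (a joint): Swing of the bench camera's arm about the mirror's pivot axis (rad), set differently every time and stiff: 0 when the camera stands 45 degrees from the jig's x axis towards its -y, growing counter-clockwise seen from above; between -0.52 and 0.52.
- lens (a point): Front of the bench camera's lens, 130 mm from the mirror's pivot axis and 85 mm above the bench; the camera (black 40 mm cube-like case on a short post, top 103 mm above the bench) always looks at the pivot axis. Its x axis points away from the mirror. The camera sees the spigot in the middle of the mirror when the mirror's face looks along the line halving the angle, seen from above at the pivot axis, between the lens and the spigot mouth.
- screwdriver: Screwdriver lying on the bench to the right (-y) of the plate; leave it alone.
- offcut: Offcut of pipe standing on the bench to the left (+y) of the plate, 60 mm diameter, 55 mm high, origin under its centre; leave it alone.
- rivet_tin: Closed tin of rivets standing beyond the plate (+x), 60 mm diameter, 60 mm high, origin under its centre; leave it alone.

How it is judged:
By the outcome, as a careful person would: the job done as asked, in the order asked, and still so for the second after the job is handed in, while the arm keeps its last pose, push and grip.
It also fails if it takes over 40 s, if anything falls off the work surface, if the arm or the gripper's body presses on something with over 40 N, if the wrist force passes 120 N, or if a joint passes its speed limit or range.

## Robot

A 6-joint arm with a two-finger parallel gripper is mounted at the origin on the work surface. World frame = base frame: x ahead of the robot, y to its left, z up, the work surface at z = 0. Lengths are in m, angles in rad, forces in N, time in s.
With the tool pointing down it reaches from about 0.3 to 0.825 m from the base axis. Payload 5.4 kg.
Tool frame: the origin (TCP) lies at the very end of the fingers, on their centre line; the grasp point (between the pads) lies 19 mm behind it; z points along the fingers, y is the line along which they close (so a half turn about z gives the same grasp; the last joint's range is limited). The gripper opens to 92 mm and grips with 3 to 60 N. Pads are 20 mm wide; open, the fingers measure 128 mm over their backs; the gripper's body (75 mm by 189 mm) begins 69 mm behind the grasp point.
Start: joints at [-1.343, 0.158, 1.597, -0, 1.386, -0.21], TCP at [0.244, -0.521, 0.215] pointing down, gripper open.
Joint ranges: [-2.91, 2.91], [-0.94, 2.29], [0.18, 2.7], [-1.29, 4.43], [0.17, 2.64], [-3, 3]. Speed limits (rad/s): [2.57, 2.57, 3.14, 3.14, 3.14, 3.14].

## Interface

Orientations are given as a rotation vector (axis times angle).
In Python, from workcell import bot gives the robot as it stands. Calls block until the motion is done:
- bot.goto(position, orientation): joint-space move of the TCP to a pose.
- bot.line_to(position, rot=None, max_speed=0.15): straight line of the TCP; rot=None keeps the orientation; max_speed is the mean speed in m/s.
- bot.set_joints(angles): joint-space move.
- bot.set_gripper(opening, newtons=None): opening from 0.0 (shut) to 1.0 (fully open); newtons is the grip in N (None keeps the last); returns when the fingers have stopped.
- bot.hold(seconds).
- bot.inverse_kinematics(position, orientation): joint angles nearest the present ones, or None.
- bot.read_camera(name): name is "scene" or "top"; returns a dict with "pixels" (420x560x3 uint8, blue, green, red), "fx", "fy", "cx", "cy" (pixels), "R" (3x3) and "t" (3): a world point X has camera coordinates R X + t. Camera axes: x right, y down, z forward; pixel columns grow to the right and rows downward; lengths in m; the calibration is good to about 2 mm. A picture is of the moment at which its call begins. There is no depth.
A pose or a line that the arm cannot do raises bot.MotionError and nothing moves.
- bot.job_done(): hands the job in; it is judged then, once.
Readings, each from a call of its own:
- bot.current_clock(): time.
- bot.current_joints(): joint angles.
- bot.current_joint_vel(): joint speeds.
- bot.current_effort(): joint torques, N m.
- bot.current_ee_pos(): TCP position.
- bot.current_tool_rot(): TCP orientation.
- bot.current_contact_force(): force on the tool from outside, world axes, zero at the start.
- bot.current_ft_torque(): the same for the moment, N m.
- bot.current_opening(): opening from 0.0 (shut) to 1.0 (fully open).
- bot.current_grip_force(): force on a finger pad.
Only numpy, scipy, OpenCV 4.12 (cv2) and the standard library are available. Lean on these libraries where they do the work, as an engineer would, in place of code of your own. Each camera call takes 0.05 s, during which the arm holds its last target. There are 200 camera calls.

## Working session

There is one attempt and no reset: what is moved stays moved. The work goes in short steps, each a Python script; the robot and the scene stay as the last script left them, time stands still between calls to the robot, and variables do not carry over. Pictures are saved under pics/ and viewed, at most 10 in all, crops included, and the job is handed in when it is done.

```bash
mkdir -p pics; ls; python3 - <<'E'
from workcell import bot
import cv2,numpy as np
for n in("top","scene"):
    c=bot.read_camera(n); cv2.imwrite(f"pics/{n}0.png",c["pixels"]); np.savez(f"{n}.npz",**c)
    print(n,c["fx"],c["cx"],c["cy"],-c["R"].T@c["t"],c["R"].round(3).tolist())
print(bot.current_clock(),bot.current_tool_rot())
E
```

```text
pics
top 422.3420720377824 281.67027335498744 207.24192431151778 [ 0.49399127 -0.02590569  0.94875571] [[0.002, -1.0, 0.005], [-0.992, -0.003, -0.123], [0.123, -0.004, -0.992]]
scene 454.1123914563439 274.13887289597955 208.0512856667179 [1.21745057 0.38125969 0.72678236] [[-0.539, 0.842, -0.022], [0.553, 0.334, -0.763], [-0.635, -0.423, -0.646]]
0.1 [-3.06499127e+00 -6.81865875e-01  4.24809597e-05]
```

View pics/top0.png

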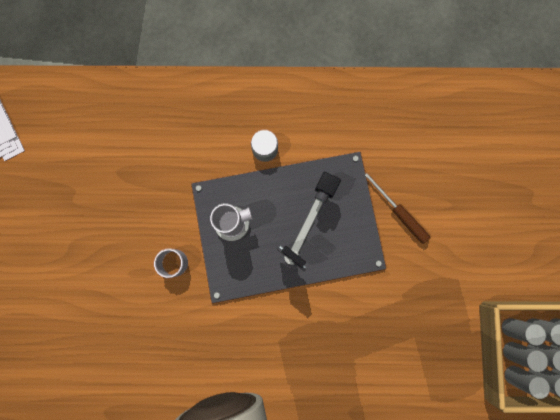

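View pics/scene0.png

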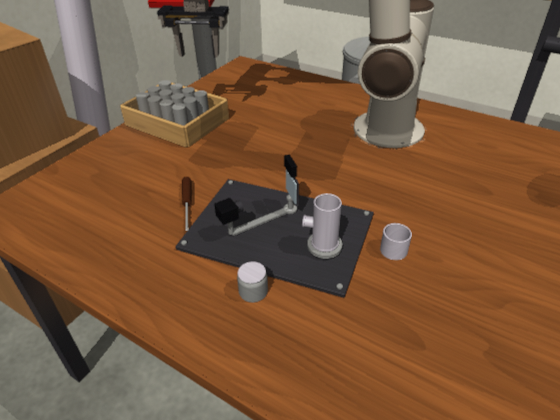

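Top: plate corners at about (192,184), (360,153), (385,270), (213,302). The tee is near (228,220) with its spigot to the right, the grip near (293,257) and the camera near (328,185). I'll enlarge both views.

```bash
python3 - <<'E'
import cv2
a=cv2.imread("pics/top0.png")[145:310,185:395]; cv2.imwrite("pics/topc.png",cv2.resize(a,(798,627))[:600] if 0 else cv2.resize(a,None,fx=3.6,fy=3.6,interpolation=cv2.INTER_CUBIC))
a=cv2.imread("pics/scene0.png")[145:295,175:375]; cv2.imwrite("pics/scenec.png",cv2.resize(a,None,fx=4,fy=4,interpolation=cv2.INTER_CUBIC))
E
```

```text
(no output)
```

View pics/topc.png

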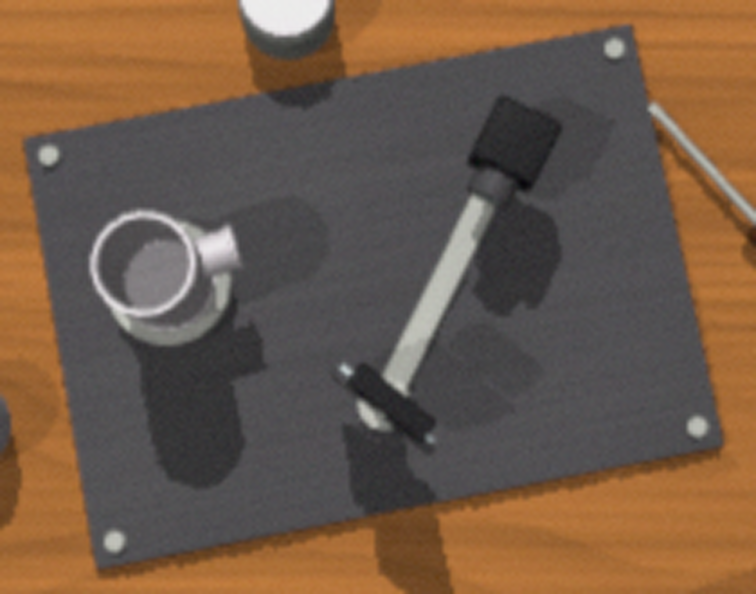

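View pics/scenec.png

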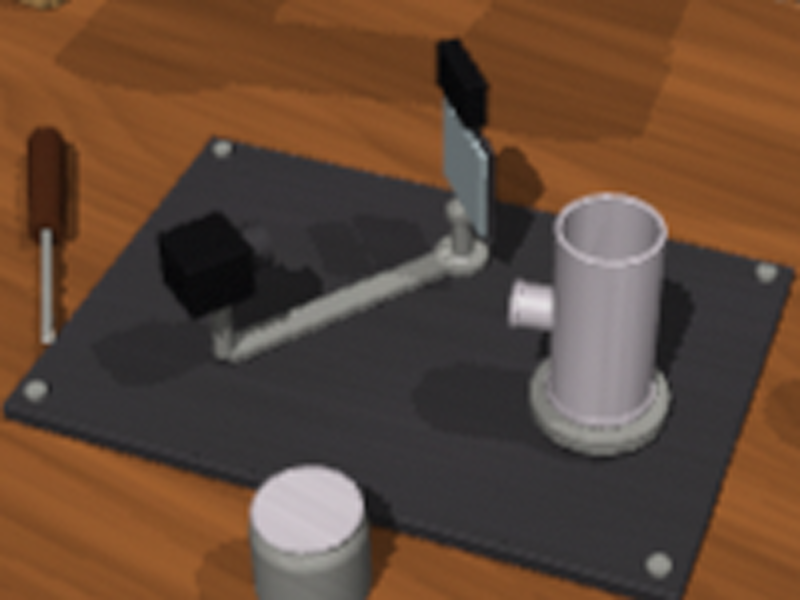

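```bash
cat > fit.py <<'E'
import numpy as np
from scipy.optimize import least_squares
C={n:dict(np.load(n+".npz")) for n in("top","scene")}
def proj(n,X):
    c=C[n]; p=c["R"]@X+c["t"]; return np.array([c["fx"]*p[0]/p[2]+c["cx"],c["fy"]*p[1]/p[2]+c["cy"]])
def px(n,u,v):
    s,o=(3.6,(185,145)) if n=="top" else (4,(175,145)); return (np.array([u,v])+.5)/s-.5+o
r=np.deg2rad
def pol(d,a,z): return np.array([d*np.cos(a),d*np.sin(a),z])
def pts(p):
    tee=pol(.150,r(50),0); sp=r(230)+p[3]; ca=r(-45)+p[4]
    return dict(c1=np.array([.205,.19,.012]),c2=np.array([.205,-.2,.012]),c3=np.array([-.065,-.2,.012]),c4=np.array([-.065,.19,.012]),
     tee=tee+[0,0,.145],mouth=tee+pol(.048,sp,.085),lens=pol(.130,ca,.085),case=pol(p[5],ca,.103),foot=pol(p[6],ca,.02),piv=np.array([0,0,.018]),grip=np.array([0,0,.150]))
def W(p,X): c,s=np.cos(p[2]),np.sin(p[2]); return np.array([p[0]+c*X[0]-s*X[1],p[1]+s*X[0]+c*X[1],X[2]])
obs=[("top","c1",26,141),("top","c2",632,27),("top","c3",720,443),("top","c4",99,566),("top","tee",144,265),("top","mouth",236,249),("top","case",515,140),("top","lens",487,192),("top","grip",393,400),
("scene","c1",672,595),("scene","c2",8,406),("scene","c3",212,137),("scene","c4",793,270),("scene","tee",610,230),("scene","mouth",517,305),("scene","foot",225,350),("scene","grip",462,78)]
def res(p):
    P=pts(p); return np.concatenate([proj(n,W(p,P[k]))+p[7:9]*(n=="top")+p[9:11]*(n=="scene")-px(n,u,v) for n,k,u,v in obs]+[p[7:]/2])
if __name__=="__main__":
    s=least_squares(res,[.42,0,.1,.9,0,.15,.15]+[0]*4,loss="soft_l1"); p=s.x; print(p.round(4))
    for o,e in zip(obs,res(p)[:-4].reshape(-1,2)): print(o[:2],e.round(2))
    np.save("p.npy",p); P=pts(p); print({k:W(p,P[k]).round(4).tolist() for k in("tee","mouth","lens","grip")})
    d=np.linalg.inv(s.jac.T@s.jac); print(np.sqrt(np.diag(d)).round(4))
E
python3 fit.py
```

```text
[ 0.4992 -0.0532  0.1936  0.815   0.141   0.1634  0.1599 -0.5837 -0.8531
  0.5596  1.1356]
('top', 'c1') [-0.9 -1.2]
('top', 'c2') [ 0.12 -1.53]
('top', 'c3') [1.82 0.67]
('top', 'c4') [-0.72  1.04]
('top', 'tee') [ 0.09 -0.47]
('top', 'mouth') [ 0.64 -0.25]
('top', 'case') [0.02 0.01]
('top', 'lens') [-0.06  1.41]
('top', 'grip') [-0.2   0.39]
('scene', 'c1') [1.79 1.22]
('scene', 'c2') [-2.15  0.22]
('scene', 'c3') [-0.04 -0.09]
('scene', 'c4') [ 0.61 -0.57]
('scene', 'tee') [-0.   -0.12]
('scene', 'mouth') [-0.66 -0.3 ]
('scene', 'foot') [0.17 0.43]
('scene', 'grip') [-0.19 -0.8 ]
{'tee': [0.5717, 0.0781, 0.145], 'mouth': [0.5864, 0.0324, 0.085], 'lens': [0.6162, -0.1098, 0.085], 'grip': [0.4992, -0.0532, 0.15]}
[0.0036 0.0031 0.0048 0.0437 0.0112 0.0023 0.0028 1.5007 1.7369 1.3873
 1.0793]
```

```bash
cat > h.py <<'E'
import numpy as np
from scipy.spatial.transform import Rotation as Ro
from workcell import bot
from fit import *
p=np.load("p.npy")
def rv(a):  # tool down, closing line along world angle a (deg)
    return (Ro.from_euler("z",a-90,degrees=True)*Ro.from_euler("x",np.pi)).as_rotvec()
def st(tag=""): print(tag,"t",round(bot.current_clock(),2),"p",np.round(bot.current_ee_pos(),4),"F",np.round(bot.current_contact_force(),1),"M",np.round(bot.current_ft_torque(),2),"op",round(bot.current_opening(),3),"g",round(bot.current_grip_force(),1))
E
python3 - <<'E'
from h import *
T=W(p,pts(p)["tee"]); G=W(p,pts(p)["grip"])
for n,X,z in(("tee",T,.107),("grip",G,.130)):
  for a in range(-180,180,30):
    q=bot.inverse_kinematics([X[0],X[1],z],rv(a)); print(n,a,None if q is None else np.round(q,2))
print(np.rad2deg(p[2]+p[3])+230-360,np.rad2deg(p[2])+230-360)
E
```

```text
tee -180 [-0.07  0.27  1.69 -0.    1.18 -0.07]
tee -150 [-0.07  0.27  1.69  0.    1.18 -0.6 ]
tee -120 [-0.07  0.27  1.69  0.    1.18 -1.12]
tee -90 [-0.07  0.27  1.69  0.    1.18 -1.64]
tee -60 [-0.07  0.27  1.69  0.    1.18 -2.17]
tee -30 [-0.07  0.27  1.69  0.    1.18 -2.69]
tee 0 None
tee 30 [-0.07  0.27  1.69 -0.    1.18  2.54]
tee 60 [-0.07  0.27  1.69 -0.    1.18  2.02]
tee 90 [-0.07  0.27  1.69 -0.    1.18  1.5 ]
tee 120 [-0.07  0.27  1.69 -0.    1.18  0.97]
tee 150 [-0.07  0.27  1.69 -0.    1.18  0.45]
grip -180 [-0.35  0.05  1.89  0.    1.2  -0.35]
grip -150 [-0.35  0.05  1.89  0.    1.2  -0.87]
grip -120 [-0.35  0.05  1.89  0.    1.2  -1.39]
grip -90 [-0.35  0.05  1.89  0.    1.2  -1.92]
grip -60 [-0.35  0.05  1.89  0.    1.2  -2.44]
grip -30 [-0.35  0.05  1.89 -0.    1.2  -2.97]
grip 0 [-0.35  0.05  1.89 -0.    1.2   2.79]
grip 30 [-0.35  0.05  1.89 -0.    1.2   2.27]
grip 60 [-0.35  0.05  1.89 -0.    1.2   1.75]
grip 90 [-0.35  0.05  1.89 -0.    1.2   1.22]
grip 120 [-0.35  0.05  1.89 -0.    1.2   0.7 ]
grip 150 [-0.35  0.05  1.89 -0.    1.2   0.18]
-72.2103609585119 -118.90859066382234
```

```bash
python3 - <<'E'
from h import *
T=W(p,pts(p)["tee"])
bot.goto([T[0],T[1],.24],rv(165)); st("above")
bot.line_to([T[0],T[1],.107],max_speed=.12); st("down")
bot.set_gripper(0,8); st("closed"); bot.hold(.3); st()
E
```

```text
above t 2.52 p [0.5719 0.0773 0.2399] F [-0.   0.1  0.6] M [-0.05 -0.1  -0.02] op 1.003 g 0.0
down t 3.78 p [0.5725 0.0781 0.108 ] F [ 0.1 -0.5  0.8] M [-0.01 -0.05  0.02] op 0.999 g 0.0
closed t 4.4 p [0.5732 0.0777 0.1072] F [ 5.5 -0.7 -3.1] M [-0.11 -0.76  0.02] op 0.618 g 8.0
 t 4.7 p [0.5732 0.0777 0.1073] F [ 5.  -0.4 -3.4] M [-0.11 -0.74  0.02] op 0.619 g 8.0
```

```bash
python3 - <<'E'
from h import *
T=W(p,pts(p)["tee"])
c=np.array([T[0]+.003,T[1]-.0005,.107])
bot.line_to(c); bot.hold(.2); st("shift")
bot.set_gripper(0,20)
for a in (150,135,118.3):
    bot.line_to(c,rv(a)); bot.hold(.2); st(a)
for n in("top","scene"):
    k=bot.read_camera(n); np.savez(n+"1.npz",**k)
    import cv2
    o=k["pixels"]; o=o[145:310,185:395] if n=="top" else o[145:295,175:375]
    cv2.imwrite(f"pics/{n}1.png",cv2.resize(o,None,fx=3.6 if n=="top" else 4,fy=3.6 if n=="top" else 4,interpolation=cv2.INTER_CUBIC))
E
```

```text
shift t 5.15 p [0.5733 0.0778 0.107 ] F [-5.3 -0.4  3.9] M [-0.03  0.95  0.03] op 0.616 g 8.0
150 t 5.97 p [0.5728 0.078  0.107 ] F [-7.9  1.   6.3] M [ 0.08  1.19 -0.05] op 0.613 g 20.0
135 t 6.58 p [0.5724 0.0783 0.107 ] F [-9.3  0.2  6.6] M [ 0.2   1.42 -0.13] op 0.61 g 20.0
118.3 t 7.22 p [0.572  0.0788 0.107 ] F [-10.5   3.6   8.5] M [ 0.5   1.67 -0.05] op 0.616 g 20.0
```

View pics/scene1.png

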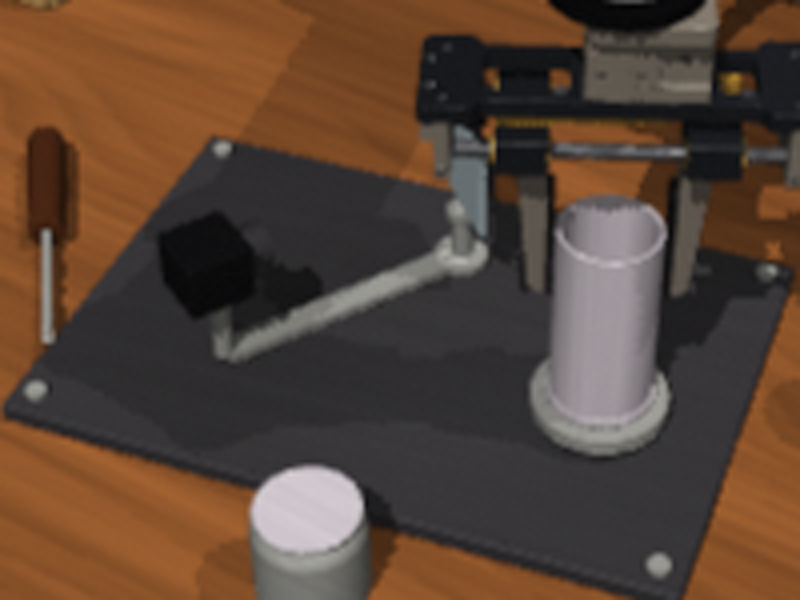

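The scene view shows the tee gripped and the spigot now hidden behind the pipe, on the mirror side. I'll release, clear the view and check.

```bash
python3 - <<'E'
from h import *
import cv2
bot.line_to([.5725,.0782,.107]); st("centred")
bot.set_gripper(1.0); st("open")
bot.line_to([.5725,.0782,.22],max_speed=.15)
bot.goto([.36,-.22,.24],rv(141.1)); st("aside")
k=bot.read_camera("top"); o=k["pixels"]; cv2.imwrite("pics/top2.png",cv2.resize(o[145:310,185:395],None,fx=3.6,fy=3.6,interpolation=cv2.INTER_CUBIC))
k=bot.read_camera("scene"); o=k["pixels"]; cv2.imwrite("pics/scene2.png",cv2.resize(o[145:295,175:375],None,fx=4,fy=4,interpolation=cv2.INTER_CUBIC))
E
```

```text
centred t 7.58 p [0.5719 0.0788 0.107 ] F [-2.6  2.2  3.4] M [ 0.71  0.72 -0.05] op 0.613 g 20.0
open t 8.25 p [0.5725 0.0782 0.107 ] F [ 0.  -0.5 -0.9] M [ 0.02 -0.04 -0.04] op 1.002 g 0.0
aside t 10.53 p [ 0.3603 -0.2196  0.2398] F [ 0.1  0.2 -0.7] M [-0.01 -0.1  -0.03] op 1.003 g 0.0
```

View pics/top2.png

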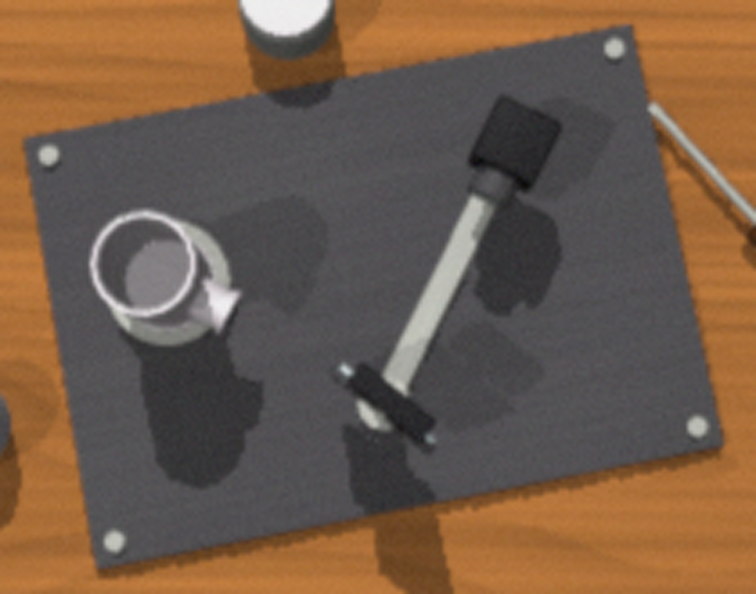

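The top view shows the mouth edge running from about (241,290) to (220,332). The spigot points nearly at the post. Computing the remaining angle.

```bash
python3 - <<'E'
from h import *
inv=lambda q:(q+.5-np.array([185,145]))*3.6+0 if 0 else ((q-np.array([185,145])+.5)*3.6-.5)
tee=pol(.15,r(50),0)
for q in(-.1,-.05,0,.05,.1,.815):
    a=r(230)+q; n=np.array([-np.sin(a),np.cos(a),0])
    L=[inv(proj("top",W(p,tee+pol(.048,a,.085)+s*.0135*n))+p[7:9]).round(1) for s in(-1,0,1)]
    print(q,*L, "top of lip",inv(proj("top",W(p,tee+pol(.048,a,.0985)))+p[7:9]).round(1))
E
```

```text
-0.1 [212.8 341.1] [226.5 321.6] [240.3 302.1] top of lip [224.7 320.2]
-0.05 [216.1 338.3] [228.9 318. ] [241.6 297.9] top of lip [227.1 316.6]
0 [219.3 335.2] [231.1 314.4] [242.8 293.7] top of lip [229.3 312.9]
0.05 [222.4 332. ] [233.1 310.7] [243.7 289.4] top of lip [231.4 309.1]
0.1 [225.2 328.7] [234.9 306.8] [244.4 285.1] top of lip [233.2 305.2]
0.815 [245.3 270.6] [238.3 248.1] [231.3 225.8] top of lip [236.7 245.6]
```

View pics/scene2.png

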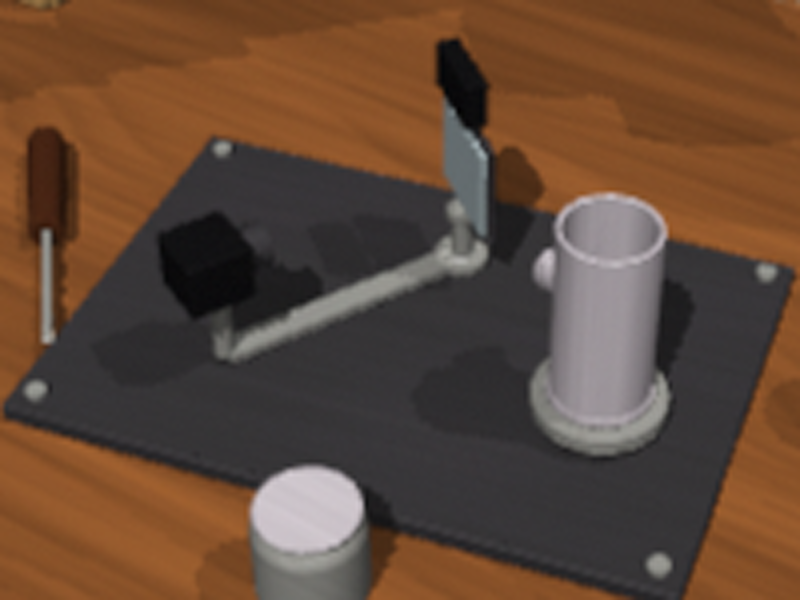

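```bash
python3 - <<'E'
from h import *
tee=pol(.15,r(50),0); th=np.linspace(0,2*np.pi,73)
def sc(q): return (proj("scene",q)-np.array([175,145])+.5)*4-.5
ring=np.array([sc(W(p,tee+pol(.028,t,.145))) for t in th]); print("ring x",ring[:,0].min(),ring[:,0].max(),"y",ring[:,1].min(),ring[:,1].max())
for q in(-.1,-.05,0,.05,.1,.15,.75,.815,.87):
    a=r(230)+q; n=np.array([-np.sin(a),np.cos(a),0])
    L=np.array([sc(W(p,tee+pol(.048,a,.085)+.0135*(np.cos(t)*n+np.sin(t)*np.array([0,0,1])))) for t in th])
    i=L[:,0].argmin(); print(q,"left",L[i].round(1),"y",L[:,1].min().round(1),L[:,1].max().round(1), "rel ringleft",(L[i,0]-ring[:,0].min()).round(1))
E
python3 - <<'E'
import cv2
a=cv2.imread("pics/scene2.png")
for y in (255,265,275,285): print(y,a[y,524:566:2,1])
b=cv2.imread("pics/scenec.png")
for y in (285,295,305,315): print(y,b[y,500:530:2,1])
print(a[228,546:564:2,1],a[228,656:674:2,1])
E
```

```text
ring x 551.9893582060115 663.8204058436177 y 190.48686298587768 261.0793719668236
-0.1 left [538.2 265.9] y 239.1 279.2 rel ringleft -13.8
-0.05 left [534.8 267.9] y 240.1 280.7 rel ringleft -17.2
0 left [531.6 270. ] y 241.2 282.3 rel ringleft -20.4
0.05 left [528.6 272.2] y 242.4 284.1 rel ringleft -23.4
0.1 left [525.7 274.5] y 243.7 286.0 rel ringleft -26.3
0.15 left [523.  276.9] y 245.2 288.1 rel ringleft -29.0
0.75 left [506.5 313.4] y 270.6 320.4 rel ringleft -45.5
0.815 left [506.7 317.5] y 274.1 324.4 rel ringleft -45.3
0.87 left [507.1 321. ] y 277.2 327.8 rel ringleft -44.8
255 [ 52  52  53  54  52  55  58  79 108 145 173 191 193 181 167 140 110  92
  98 108 110]
265 [ 52  50  47  56  73 102 128 149 152 157 168 178 182 173 156 130 108  96
 101 110 115]
275 [ 51  52  51  60  76  99 117 131 133 137 145 151 153 145 129 112 103 100
 105 113 117]
285 [ 52  52  52  52  51  55  62  74  85  96 101 108 114 115 107 101 100 103
 108 115 118]
285 [ 50  50  51  52  50  62  82 114 141 161 162 155 148 138 130]
295 [ 52  51  47  54  65  97 135 174 193 202 196 193 198 202 201]
305 [ 52  51  44  57  86 130 166 194 199 203 211 216 215 215 215]
315 [ 48  50  48  64  92 127 150 161 150 146 159 172 173 173 173]
[ 51  46  55  75 105 134 148 139 120] [107 119 139 153 154 137 109  87  88]
```

```bash
python3 - <<'E'
import cv2,numpy as np
from h import *
a=cv2.imread("pics/top2.png"); b=cv2.imread("pics/topc.png")
# subpixel lip edge: march along the expected spigot direction, half-level crossing
def edge(im,c,d):
    g=cv2.GaussianBlur(cv2.cvtColor(im,6),(0,0),1.5).astype(np.float32); d=d/np.hypot(*d); n=np.array([-d[1],d[0]]); P=[]
    for s in np.arange(-16,17,2):
        t=np.arange(-12,14,.25); q=c+s*n+t[:,None]*d
        v=cv2.remap(g,q[:,0].astype(np.float32)[None],q[:,1].astype(np.float32)[None],1)[0]
        i=np.argmin(np.gradient(v)); P.append(q[i])
    P=np.array(P); l=cv2.fitLine(P.astype(np.float32),cv2.DIST_HUBER,0,.01,.01).ravel(); 
    print("mid",P.mean(0).round(1),"line deg",np.degrees(np.arctan2(l[1],l[0])).round(2),"scatter",np.abs((P-l[2:])@np.array([-l[1],l[0]])).mean().round(2))
edge(a,np.array([230.,311]),np.array([42.,21])); edge(b,np.array([236.,249]),np.array([42.,-10]))
inv=lambda q:((q-np.array([185,145])+.5)*3.6-.5); tee=pol(.15,r(50),0)
for q in(-.05,0,.05,.1,.75,.815,.88):
    A=r(230)+q; n=np.array([-np.sin(A),np.cos(A),0])
    # upper half of the lip rim = visible edge
    L=np.array([inv(proj("top",W(p,tee+pol(.048,A,.085)+.0135*(np.sin(f)*n+[0,0,np.cos(f)])))) for f in np.linspace(-1,1,9)])
    l=cv2.fitLine(L.astype(np.float32),2,0,.01,.01).ravel(); print(q,(L.mean(0)+p[7:9]*3.6).round(1),np.degrees(np.arctan2(l[1],l[0])).round(2))
E
```

```text
mid [229.9 311. ] line deg -61.83 scatter 0.34
mid [236.3 248.9] line deg 74.1 scatter 0.39
-0.05 [227.5 316.9] -57.7
0 [229.7 313.2] -60.54
0.05 [231.7 309.4] -63.39
0.1 [233.5 305.5] -66.24
0.75 [238.5 251.4] 76.44
0.815 [237.  246.1] 72.69
0.88 [235.2 240.9] 68.93
```

Estimates put the remaining tee error at about +0.025 rad. There's ample time, so I'll regrip, trim it, and go on to the mirror grip.

```bash
python3 - <<'E'
from h import *
c=np.array([.5722,.0786,.107])
bot.goto([c[0],c[1],.20],rv(118.3)); bot.line_to(c,max_speed=.15)
bot.set_gripper(0,15); st("grip")
bot.line_to(c,rv(116.8)); bot.hold(.2); st("turned")
bot.set_gripper(1.0); st("open")
bot.line_to([c[0],c[1],.22],max_speed=.2)
G=W(p,pts(p)["grip"])
bot.goto([G[0],G[1],.23],rv(141.1)); bot.set_gripper(.55)
st("above")
bot.line_to([G[0],G[1],.132],max_speed=.12); st("down")
bot.set_gripper(0,12); bot.hold(.2); st("closed")
E
```

```text
grip t 13.39 p [0.5722 0.0789 0.1072] F [-1.3  1.1  2.3] M [0.25 0.15 0.01] op 0.618 g 15.0
turned t 13.84 p [0.5722 0.0789 0.1072] F [-1.6  2.7  4.1] M [ 0.53  0.35 -0.08] op 0.614 g 15.0
open t 14.52 p [0.5722 0.0786 0.107 ] F [ 0.5  0.8 -0.1] M [ 0.05  0.03 -0.02] op 0.998 g 0.0
above t 16.69 p [ 0.4993 -0.0532  0.23  ] F [ 0.1 -0.2 -0.1] M [-0.04 -0.02 -0.02] op 0.55 g 0.0
down t 17.66 p [ 0.4999 -0.0534  0.1328] F [-0.1 -0.7  0.5] M [ 0.04 -0.02  0.03] op 0.549 g 0.0
closed t 18.5 p [ 0.4996 -0.0535  0.1321] F [ 3.2 -2.3 -1.7] M [-0.33 -0.53 -0.06] op 0.15 g 12.0
```

```bash
python3 - <<'E'
from h import *
import cv2
G=W(p,pts(p)["grip"]); c=np.array([G[0]+.0009,G[1]-.0008,.132])
P0=pts(np.r_[p[:3],0,p[4:]]); g=W(p,np.zeros(3)); ang=lambda k:np.degrees(np.arctan2(*(W(p,P0[k])-g)[1::-1]))
f=(ang("lens")+ang("mouth"))/2; print(ang("lens"),ang("mouth"),"face",f)
bot.line_to(c); bot.set_gripper(0,30); st("grip")
for k in (155,170,185,180+f): bot.line_to(c,rv(k)); st(k)
bot.hold(.4); st("hold")
k=bot.current_tool_rot(); print("closing",np.degrees(np.arctan2(*Ro.from_rotvec(k).as_matrix()[:2,1][::-1])))
for n in("top","scene"): cv2.imwrite(f"pics/{n}3.png",bot.read_camera(n)["pixels"])
a=cv2.resize(cv2.imread("pics/top3.png")[145:310,185:395],(420,330),interpolation=2); b=cv2.resize(cv2.imread("pics/scene3.png")[130:295,165:355],(380,330),interpolation=2)
cv2.imwrite("pics/both3.png",np.hstack([a,b]))
E
```

```text
-25.83043133407054 61.09140933617768 face 17.630489001053572
grip t 18.97 p [ 0.4997 -0.0536  0.1321] F [-4.3  1.7  5.3] M [ 0.39  0.51 -0.04] op 0.153 g 30.0
155 t 19.36 p [ 0.5002 -0.0539  0.1321] F [-1.5  2.3  3.9] M [ 0.31  0.2  -0.06] op 0.153 g 30.0
170 t 19.77 p [ 0.5008 -0.0541  0.1321] F [3.6 1.7 1.5] M [ 0.28 -0.46 -0.12] op 0.151 g 30.0
185 t 20.18 p [ 0.5014 -0.0541  0.1321] F [ 5.9  1.7 -0.8] M [ 0.25 -0.89 -0.1 ] op 0.146 g 30.0
197.63048900105358 t 20.54 p [ 0.5019 -0.054   0.1321] F [ 7.8  2.3 -3.7] M [ 0.29 -1.23 -0.14] op 0.154 g 30.0
hold t 20.94 p [ 0.5019 -0.054   0.1321] F [ 8.2  2.1 -3.1] M [ 0.25 -1.24 -0.19] op 0.152 g 30.0
closing 17.422994223957087
```

View pics/both3.png

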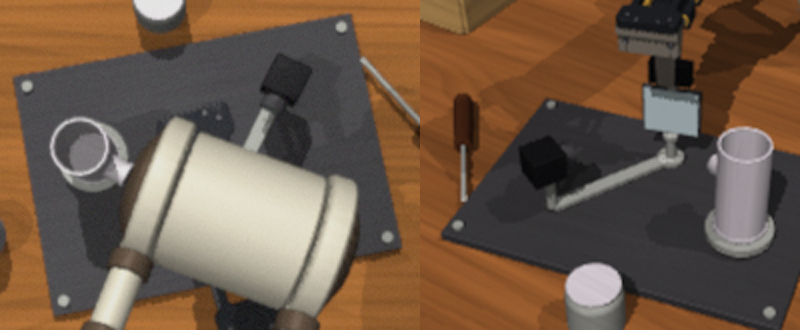

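```bash
python3 - <<'E'
from h import *
import cv2
c=np.array([.502,-.054,.132])
bot.set_gripper(0,45); bot.line_to(c,rv(198.2)); bot.hold(.4); st("hold")
k=bot.current_tool_rot(); print("closing",np.degrees(np.arctan2(*Ro.from_rotvec(k).as_matrix()[:2,1][::-1])))
o=bot.read_camera("scene")["pixels"]; cv2.imwrite("pics/s4.png",cv2.resize(o[150:225,260:360],None,fx=8,fy=8,interpolation=2))
for f in(8,13,18,23,28):
    a=r(f); n=np.array([-np.sin(a),np.cos(a),0])
    print(f,[((proj("scene",np.array([.502,-.054,z])+s*.035*n)-np.array([260,150])+.5)*8-.5).round(1).tolist() for s,z in((-1,.053),(1,.053),(-1,.117),(1,.117))])
E
```

```text
hold t 21.91 p [ 0.5021 -0.054   0.1321] F [0.1 2.5 4.2] M [ 0.27 -0.18 -0.14] op 0.149 g 45.0
closing 18.184678063992457
8 [[123.7, 347.8], [341.4, 406.0], [119.1, 173.1], [345.5, 229.7]]
13 [[119.8, 353.8], [344.8, 399.8], [115.1, 179.0], [349.1, 223.7]]
18 [[116.8, 359.9], [347.4, 393.5], [112.0, 185.0], [351.8, 217.5]]
23 [[114.7, 366.2], [349.1, 387.1], [109.7, 191.1], [353.5, 211.2]]
28 [[113.4, 372.6], [349.9, 380.6], [108.4, 197.4], [354.3, 204.8]]
```

View pics/s4.png

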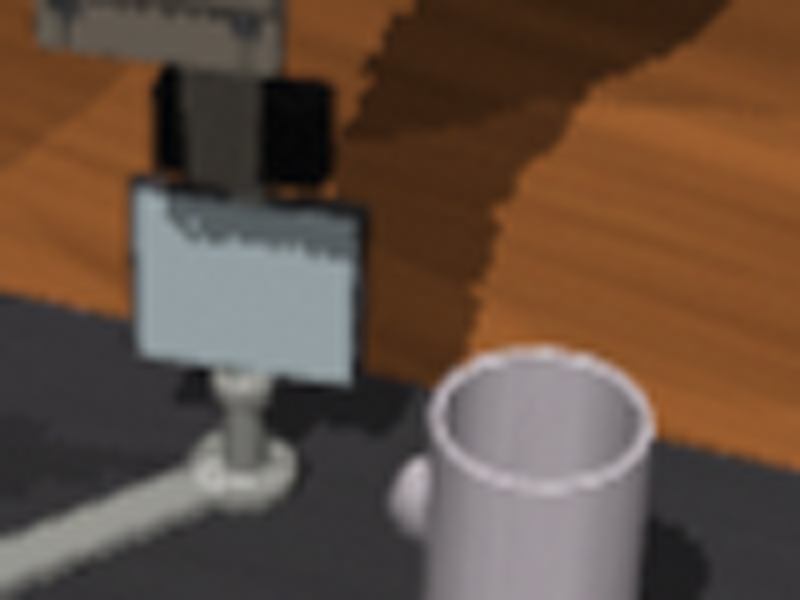

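The picture shows the mirror's bottom edge running from (136,357) to (354,384). That puts the face at about 18–19.5°, which matches the gripper's 18.2° within reading error. The gripper is still on the grip and contact forces are low.

```bash
python3 -c "
from workcell import bot
print(bot.current_clock()); print(bot.job_done())"
```

```text
21.9583
the job is handed in; nothing more can be done
None
```

I handed the job in at 22 s: the spigot points at the mirror's post to within my measuring error of about 0.03 rad, and the gripper is still holding the mirror at 18.2°, about 0.5° past the 17.6° I first computed because the felt positions of tee and post pointed slightly higher; I did not look through the bench camera, so the centring rests on measured angles.

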